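# Stand the slumped cartons back up in their shelf bay

## Robot

A 6-joint arm with a two-finger parallel gripper is mounted at the origin on the work surface. World frame = base frame: x ahead of the robot, y to its left, z up, the work surface at z = 0. Lengths are in mm, angles in rad, forces in N, time in s.
With the tool pointing down it reaches from about 325 to 900 mm from the base axis. Payload 6.1 kg.
Tool frame: the origin (TCP) lies at the very end of the fingers, on their centre line; the grasp point (between the pads) lies 19 mm behind it (ctrl.grasp_offset is the z of the grasp point in the tool frame, in mm); z points along the fingers, y is the line along which they close (so a half turn about z gives the same grasp; the last joint's range is limited). The gripper opens to 85 mm and grips with 20 to 120 N. Pads are 22 mm wide; open, the fingers measure 114 mm over their backs; the gripper's body (76 mm by 85 mm) begins 54 mm behind the grasp point. The pads swing forward as they close: fully open they stand 13 mm farther back than shut.
Start: joints at [1.189, 0.22, 1.526, -0, 1.395, -0.126], TCP at [158.136, 604.656, 231.3] pointing down, gripper open.
Joint ranges: [-2.98, 2.98], [-0.91, 2.08], [0.09, 2.57], [-1.24, 4.39], [0.2, 2.65], [-2.68, 2.68]. Speed limits (rad/s): [2.57, 2.57, 3.01, 3.14, 3.14, 3.14].

## Interface

Orientations are given as a 3x3 rotation matrix whose columns are the frame's x, y, z axes.
In Python, from cell import ctrl, vision gives the robot as it stands. The module is installed in compiled form; this text tells all that it offers.
- The arm moves only by the shell command python3 -m handwheel 'ROWS'. ROWS is JSON, one flat list of numbers, 7 for each row, row after row: the turn, a rotation vector about the world's x, y, z in rad, then the shift along the world's x, y, z in cm, then the opening, from -1 (shut) to 1 (fully open). In form: [wx, wy, wz, dx, dy, dz, grip, wx, wy, wz, dx, dy, dz, grip, ...]. A call has 1 to 12 rows; each row shifts and turns the commanded pose from where the row before left it; what a row does not reach is not made up. A row lasts 1/8 s, in which the tool goes at most 62.5 mm and 10.7 degrees, less where a joint would pass 70% of its speed; a pose out of reach is approached as far as the arm can. A call with a gripper value outside its range is refused whole. The fingers move at their own pace and stop on an object; the grip force is fixed at half the most. Time passes only in rows, so rows that do not move let the fingers close. It gives the time, the measured TCP pose, the force, the opening and the grip force at its end, in the units of the state.
- ctrl.state(): the state, without advancing time (a new reading comes with each control period).
- vision.read_camera(name): name is "scene" or "top"; returns the picture (480x640x3 uint8, blue, green, red); there is no depth.
- vision.calibration(name): a dict with "fx", "fy", "cx", "cy" (pixels), "k1" (the pictures are not rectified: a ray, as slopes to the right and down, at radius r is drawn at 1 + k1 r^2 times it, then the intrinsics apply), "rvec" (rotation vector, rad) and "tvec" (3), from world to camera coordinates, as OpenCV has them. Camera axes: x right, y down, z forward; pixel columns grow to the right and rows downward; lengths in mm; the calibration is good to about 2 mm. A picture is of the moment at which its call begins. calibration takes no time and is no camera call.
- ctrl.sign_off(): hands the job in; it is judged then, once.
The state is a dict: "time_s": time; "q": joint angles; "joint_vel": joint speeds; "effort": joint torques, N m; "position": TCP position; "tool_rot": TCP orientation; "contact_force": force on the tool from outside, world axes, zero at the start; "torque": the same for the moment, N m; "finger_gap": finger opening in mm; "grip_force": force on a finger pad.
Only numpy, scipy, OpenCV 4.12 (cv2) and the standard library are available. Lean on these libraries where they do the work, as an engineer would, in place of code of your own. Each camera call takes 0.05 s, during which the arm holds its last target. There are 200 camera calls.

## Task

Two of the three blue cartons in the wire shelf bay have slumped outwards over the dividers. Gently push each of them back up with the fingertips until it stands by itself, upright and facing the front, between its divider and the middle carton; do not grip, squeeze or lift any carton. Leave the middle carton standing in its place, and the jars and the bottle where they are.

Things in the scene. Friction and masses are not known exactly. Their poses are not given: they have to be found in the camera images.
- bay: Fixed shelf bay, turned up to 20 degrees. Origin: its centre on the shelf; x to its rear (away from the robot), y to its left, z up. Steel-wire dividers, 82 mm high, 5 mm thick, 170 mm long along x, at y = +178 and -178 mm. Clear front fence with price rail, 30 mm high, at x = -88 to -97 mm; rear stop wires at x = +85 mm, 45 mm high.
- carton_left: Loose dark-blue carton with an orange foot band, 120 mm deep (x, front to back), 76 mm thick (y), 180 mm tall (z up it), 0.3 to 0.65 kg, centre of mass in its middle; origin at the centre of its underside. It leans about 33 degrees to the bay's left, its left face resting on that divider's top wire, and stands on the bottom edge of that face (y = +38 mm), about 123 mm from the bay's middle: the pivot on which it tips.
- carton_left_top (a point): Middle of the upper edge of that carton's left face ([0, +38, 180] mm in its frame, same axes). At the start it overhangs the divider by about 43 mm, 151 mm above the shelf; upright it is at 180 mm. Pushed level towards the bay's middle, the carton tips up, and within about 23 degrees of upright drops onto its base by itself.
- carton_right: Loose dark-blue carton with an orange foot band, 120 mm deep (x, front to back), 76 mm thick (y), 180 mm tall (z up it), 0.3 to 0.65 kg, centre of mass in its middle; origin at the centre of its underside. It leans about 33 degrees to the bay's right, its right face resting on that divider's top wire, and stands on the bottom edge of that face (y = -38 mm), about 123 mm from the bay's middle: the pivot on which it tips.
- carton_right_top (a point): Middle of the upper edge of that carton's right face ([0, -38, 180] mm in its frame, same axes). At the start it overhangs the divider by about 43 mm, 151 mm above the shelf; upright it is at 180 mm. Pushed level towards the bay's middle, the carton tips up, and within about 23 degrees of upright drops onto its base by itself.
- carton_middle: Loose carton of the same kind, standing upright in the middle of the bay, about 9 mm from where each neighbour will stand: 120 mm deep (x, front to back), 76 mm thick (y), 180 mm tall (z up it), 0.3 to 0.65 kg, centre of mass in its middle; origin at the centre of its underside. It must stay standing.
- jar_amber: Loose amber jar with a yellow lid, 62 mm diameter, 95 mm tall; origin under its centre. Stands outside the bay beside either divider, in part below the overhanging carton top. Leave alone.
- jar_green: Loose green jar with a red lid, 62 mm diameter, 95 mm tall; origin under its centre. Stands outside the bay beside the other divider. Leave alone.
- bottle: Loose blue bottle with a white cap, 58 mm diameter, 185 mm tall; origin under its centre. Stands behind the bay. Leave alone.
Mind the look-alikes: they are no part of the job. Leave any brown look-alike of the carton_right alone. What is shaped like the carton_left but pink is not meant.

How it is judged (in metres and radians):
At the end, for the whole second after the job is handed in: Both slumped cartons stand still on their bases, within 3 deg of upright and 12 deg of square, inside the bay between divider and middle carton (50-137 mm sideways of its middle, within 35 mm front to back). Middle carton still stands within 30 mm, jars and bottle within 20 mm, of their places (angle between each of carton_left, carton_right, carton_middle's own z axis and vertical below 0.05 rad and height (world z) of each of carton_left, carton_right, carton_middle below 0.006 m and linear speed of each of carton_left, carton_right below 0.01 m/s and angular speed of each of carton_left, carton_right below 0.05 rad/s and y of carton_left in the frame of bay between 0.05 and 0.137 m and x of carton_left in the frame of bay between -0.035 and 0.035 m and angle between the x axis of each of carton_left, carton_right and the x axis of bay, either way round below 0.22 rad and y of carton_right in the frame of bay between -0.137 and -0.05 m and x of carton_right in the frame of bay between -0.035 and 0.035 m and distance of carton_middle from where it was at the start of the episode below 0.03 m and distance of each of jar_amber, jar_green, bottle from where it was at the start of the episode below 0.02 m and angle between each of jar_amber, jar_green, bottle's own z axis and vertical below 0.1 rad); the robot touches nothing.
It fails at once if A carton is lifted off the shelf (height (world z) of any of carton_left, carton_right, carton_middle above 0.032 m).
It fails at once if A carton is gripped, squeezed or shoved hard (more than 35 N from the fingers) (contact force between the fingers and carton_left above 35 N or contact force between the fingers and carton_right above 35 N or contact force between the fingers and carton_middle above 35 N).
It fails at once if The middle carton is pushed over (angle between carton_middle's own z axis and vertical above 0.3 rad).
It fails at once if A jar or the bottle is tipped or pushed away (distance of any of jar_amber, jar_green, bottle from where it was at the start of the episode above 0.03 m or angle between any of jar_amber, jar_green, bottle's own z axis and vertical above 0.3 rad).
It also fails if it takes over 64 s, if anything falls off the work surface, if the arm or the gripper's body presses on something with over 40 N, if the wrist force passes 120 N, or if a joint passes its speed limit or range.

## Working session

There is one attempt and no reset: what is moved stays moved. The work goes in short steps, Python scripts to look and compute and a shell command to move; the robot and the scene stay as the last step left them, time stands still between calls to the robot, and variables do not carry over. Pictures are saved under pics/ and viewed, at most 10 in all, crops included, and the job is handed in when it is done.

```bash
mkdir -p pics
python3 - <<'E'
from cell import ctrl, vision
import cv2
for n in("scene","top"):
    cv2.imwrite(f"pics/{n}0.png",vision.read_camera(n)); print(n,vision.calibration(n))
s=ctrl.state();print(s)
E
```

```text
scene {'fx': 518.7018881419535, 'fy': 518.7018881419535, 'cx': 323.3024978094514, 'cy': 247.83840870359768, 'k1': -0.09524811553473096, 'rvec': array([ 2.06994059,  1.57200348, -0.52496958]), 'tvec': array([-150.16416427, -371.10715138, 1306.6989312 ])}
top {'fx': 471.0917658691234, 'fy': 471.0917658691234, 'cx': 316.7526833449482, 'cy': 238.6188988392435, 'k1': -0.08721490920909464, 'rvec': array([ 2.12841896, -2.12862815,  0.20479122]), 'tvec': array([  1.86780986, 549.0144519 , 982.48454148])}
{'time_s': 0.1, 'q': array([ 1.18888439e+00,  2.21139281e-01,  1.52755378e+00,  4.54907224e-06,
        1.39469614e+00, -1.26096058e-01]), 'joint_vel': array([-0.00162583, -0.00036561, -0.0014595 ,  0.00025429, -0.00081956,
       -0.00041127]), 'effort': array([ 5.94127578e-04, -4.98248148e+01, -3.90539861e+01, -2.24109785e-04,
        5.81010565e-03,  2.89515560e-05]), 'position': array([157.93299684, 604.12886573, 230.28337193]), 'tool_rot': array([[-9.67456891e-01,  2.53034998e-01, -6.73723168e-04],
       [ 2.53035790e-01,  9.67455485e-01, -1.66544939e-03],
       [ 2.30380191e-04, -1.78172656e-03, -9.99998386e-01]]), 'contact_force': array([-0.26421998,  0.43125727, -0.69690934]), 'torque': array([-0.01873922,  0.01717082, -0.0162758 ]), 'grip_force': 0.0, 'finger_gap': 85.34289947435761}
```

View pics/top0.png

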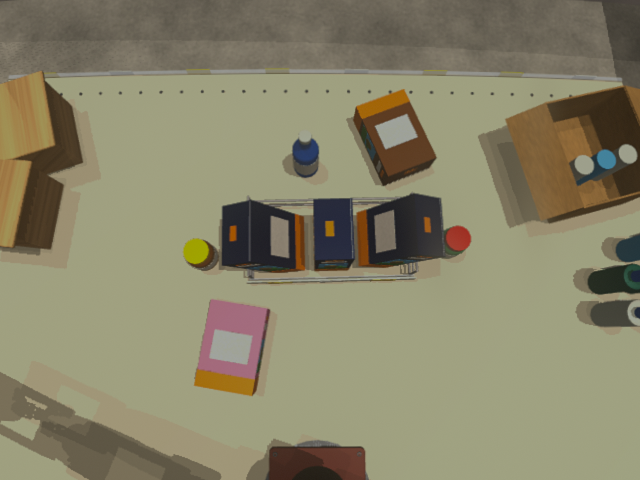

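View pics/scene0.png

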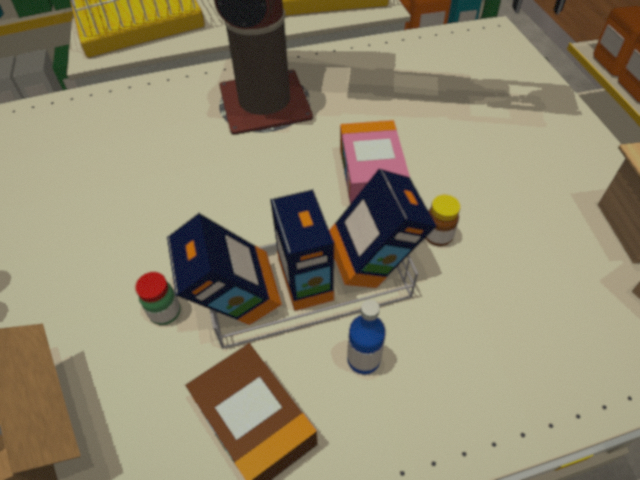

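The top view shows the bay at about u 248–415, v 200–283, with the middle carton at (333,233). The leaning cartons' outer top edges are at about u=222 and u=441. The yellow-lid jar is at (197,252), the red-lid jar at (458,238) and the bottle at (305,157). I'll zoom in and measure.

```bash
cat > h.py <<'E'
import numpy as np, cv2
from cell import ctrl, vision
def ray(n,uv,z):
    c=vision.calibration(n); R=cv2.Rodrigues(c['rvec'])[0]; t=c['tvec']
    K=np.array([[c['fx'],0,c['cx']],[0,c['fy'],c['cy']],[0,0,1]])
    p=cv2.undistortPoints(np.array([[uv]],float),K,np.array([c['k1'],0,0,0.]))[0,0]
    d=R.T@np.array([p[0],p[1],1]); o=-R.T@t
    return o+d*(z-o[2])/d[2]
E
python3 - <<'E'
from h import *
im=cv2.imread('pics/top0.png')
c=im[185:290,180:475]; c=np.clip(c.astype(float)*1.6,0,255).astype('uint8')
cv2.imwrite('pics/c.png',cv2.resize(c,None,fx=2.7,fy=2.7,interpolation=cv2.INTER_CUBIC))
h=cv2.cvtColor(im,cv2.COLOR_BGR2HSV)
for n,lo,hi,x0 in (('yel',(22,150,90),(35,255,255),170),('red',(172,150,90),(180,255,255),430)):
    m=cv2.inRange(h,lo,hi); m[:200]=0;m[300:]=0
    ys,xs=np.nonzero(m); print(n,len(xs),xs.mean(),ys.mean(),ray('top',(xs.mean(),ys.mean()),95))
for uv,z in [((313,200),180),((351,199),180),((353,245),180),((314,247),180),((248,279),30),((415,279),30),((224,203),151),((222,265),151),((441,196),151),((441,258),151)]: print(uv,ray('top',uv,z).round(0))
E
```

```text
yel 534 197.57116104868913 251.49812734082397 [513.16398372 251.8093319   95.        ]
red 0 nan nan [nan nan nan]
(313, 200) [601.  10. 180.]
(351, 199) [603. -64. 180.]
(353, 245) [513. -66. 180.]
(314, 247) [509.   8. 180.]
(248, 279) [462. 153.  30.]
(415, 279) [ 462. -216.   30.]
(224, 203) [603. 189. 151.]
(222, 265) [478. 188. 151.]
(441, 196) [ 618. -250.  151.]
(441, 258) [ 492. -243.  151.]<stdin>:8: RuntimeWarning: Mean of empty slice.
  ret = ret.dtype.type(ret / rcount)
```

View pics/c.png

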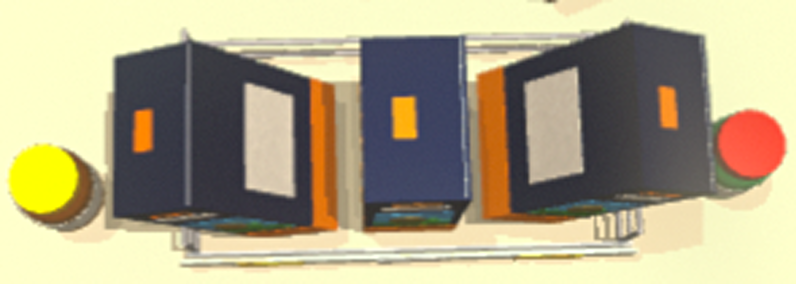

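The crop gives cleaner corners. Left carton's outer edge runs (115,57)–(113,217), the right's (703,35)–(710,192). The middle top's corners are (360,37), (462,36), (468,198) and (366,200), and the red lid is at (751,145). Both jars stand beside the overhanging tops.

Run:
```python
from h import *
for n,cx,cy,z in [('L',115,57,151),('L',113,217,151),('R',703,35,151),('R',710,192,151),('M',360,37,180),('M',462,36,180),('M',468,198,180),('M',366,200,180),('rail',182,263,30),('rail',635,252,30),('red',751,145,95),('yel',47,179,95),('Rin',628,22,192),('Rin',632,192,192),('Lin',187,40,192),('Lin',188,204,192)]:
    print(n,ray('top',(cx/2.7+180,cy/2.7+185),z).round(0))
```

```text
L [597. 192. 151.]
L [477. 189. 151.]
R [ 614. -248.  151.]
R [ 495. -247.  151.]
M [604.   9. 180.]
M [605. -64. 180.]
M [487. -67. 180.]
M [485.   5. 180.]
rail [455. 154.  30.]
rail [ 463. -216.   30.]
red [ 541. -297.   95.]
yel [514. 252.  95.]
Rin [ 612. -183.  192.]
Rin [ 489. -181.  192.]
Lin [598. 132. 192.]
Lin [481. 129. 192.]
```

Bay centre is about (546,-29) with a yaw of +2.3°. The top edges are at z 151 and the jar lids at z 95, so I'll push with the tip at z≈120, fingers half open along bay x. Left carton first.

```bash
python3 -m handwheel '[0,0,-0.116,3.43,-3.08,0,-0.2, 0,0,-0.116,3.43,-3.08,0,-0.2, 0,0,-0.116,3.43,-3.08,0,-0.2, 0,0,-0.116,3.43,-3.08,0,-0.2, 0,0,-0.116,3.43,-3.08,0,-0.2, 0,0,-0.116,3.43,-3.08,0,-0.2, 0,0,-0.116,3.43,-3.08,0,-0.2, 0,0,-0.116,3.43,-3.08,0,-0.2, 0,0,-0.116,3.43,-3.08,0,-0.2, 0,0,-0.116,3.43,-3.08,0,-0.2, 0,0,-0.116,3.43,-3.08,0,-0.2, 0,0,0,0,0,0,-0.2]'
```

```text
time_s: 1.6
position: [537.1, 263.4, 230.6]
tool_rot: [[-0.034, 0.999, -0.0], [0.999, 0.034, -0.001], [-0.001, -0.001, -1.0]]
contact_force: [-0.4, 0.1, -0.1]
finger_gap: 34.1
grip_force: 0.0
```

```bash
python3 -m handwheel '[0,0,0,0,1,-2,-0.2, 0,0,0,0,0,-2,-0.2, 0,0,0,0,0,-2,-0.2, 0,0,0,0,0,-2,-0.2, 0,0,0,0,0,-2,-0.2, 0,0,0,0,0,-1,-0.2, 0,0,0,0,0,0,-0.2]'
python3 - <<'E'
from h import *
im=np.hstack([vision.read_camera('top')[150:330,150:500],vision.read_camera('scene')[130:310,260:500]])
cv2.imwrite('pics/d.png',cv2.resize(im,None,fx=1.35,fy=1.35))
E
```

```text
time_s: 2.48
position: [534.9, 275.6, 120.2]
tool_rot: [[-0.039, 0.999, -0.002], [0.999, 0.039, -0.001], [-0.001, -0.002, -1.0]]
contact_force: [-0.8, 0.2, -0.9]
finger_gap: 34.5
grip_force: 0.0
```

View pics/d.png

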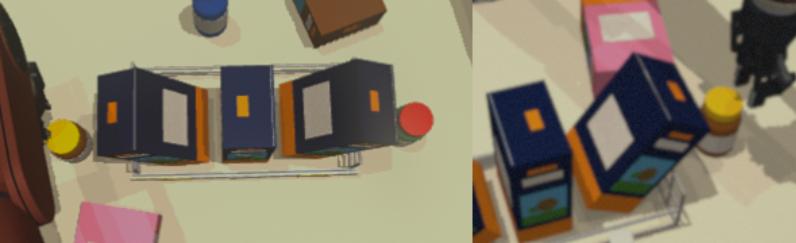

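The fingers hang outside the left carton's top edge, with the tip above the yellow lid. I'll push in slowly.

```bash
python3 -m handwheel '[0,0,0,0.05,-1.5,0,-0.2, 0,0,0,0.05,-1.5,0,-0.2, 0,0,0,0.05,-1.5,0,-0.2, 0,0,0,0.05,-1,0,-0.2, 0,0,0,0.05,-0.4,0,-0.2, 0,0,0,0,-0.4,0,-0.2, 0,0,0,0,-0.4,0,-0.2, 0,0,0,0,-0.4,0,-0.2, 0,0,0,0,-0.4,0,-0.2,0,0,0,0,-0.4,0,-0.2]'
python3 -m handwheel '[0,0,0,0.05,-0.4,0,-0.2, 0,0,0,0,-0.4,0,-0.2, 0,0,0,0,-0.4,0,-0.2, 0,0,0,0,-0.4,0,-0.2, 0,0,0,0,0,0,-0.2]'
python3 - <<'E'
from h import *
im=np.hstack([vision.read_camera('top')[150:330,150:500],vision.read_camera('scene')[130:310,260:500]])
cv2.imwrite('pics/e.png',cv2.resize(im,None,fx=1.35,fy=1.35))
E
```

```text
time_s: 3.82
position: [538.0, 196.8, 121.4]
tool_rot: [[-0.039, 0.999, 0.0], [0.999, 0.039, 0.0], [0.0, 0.0, -1.0]]
contact_force: [0.1, 0.1, 0.1]
finger_gap: 34.2
grip_force: 0.3
time_s: 4.45
position: [539.0, 181.2, 122.5]
tool_rot: [[-0.039, 0.999, 0.001], [0.999, 0.039, 0.001], [0.001, 0.001, -1.0]]
contact_force: [-1.6, 2.3, 5.6]
finger_gap: 34.4
grip_force: 0.0
```

View pics/e.png

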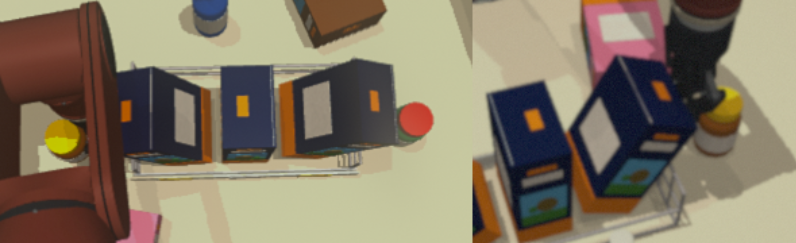

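Left carton is tipping up, but 5.6 N upward on the tool suggests the finger linkage rests on the edge. I'll raise the tip slightly and go on.

```bash
python3 -m handwheel '[0,0,0,0,0,0.4,-0.2, 0,0,0,0,0,0.4,-0.2, 0,0,0,0,0,0.4,-0.2, 0,0,0,0,0,0,-0.2]'
python3 -m handwheel '[0,0,0,0,-0.4,0,-0.2, 0,0,0,0,-0.4,0,-0.2, 0,0,0,0,-0.4,0,-0.2, 0,0,0,0,0,0,-0.2]'
```

```text
time_s: 5.05
position: [538.7, 180.9, 133.7]
tool_rot: [[-0.039, 0.999, 0.001], [0.999, 0.039, 0.0], [0.0, 0.001, -1.0]]
contact_force: [0.6, 0.0, 0.9]
finger_gap: 34.2
grip_force: 0.1
time_s: 5.55
position: [538.4, 168.4, 133.2]
tool_rot: [[-0.038, 0.999, -0.0], [0.999, 0.038, -0.0], [-0.0, -0.0, -1.0]]
contact_force: [-0.6, 0.1, -0.2]
finger_gap: 34.3
grip_force: 0.0
```

```bash
python3 -m handwheel '[0,0,0,0,-0.3,0,-0.2, 0,0,0,0,-0.3,0,-0.2, 0,0,0,0,0,0,-0.2, 0,0,0,0,0,0,-0.2]'
python3 - <<'E'
from h import *
im=np.hstack([vision.read_camera('top')[150:330,150:500],vision.read_camera('scene')[130:310,260:500]])
cv2.imwrite('pics/f.png',cv2.resize(im,None,fx=1.35,fy=1.35))
E
```

```text
time_s: 6.05
position: [538.5, 162.9, 133.3]
tool_rot: [[-0.039, 0.999, 0.0], [0.999, 0.039, 0.0], [0.0, 0.0, -1.0]]
contact_force: [-0.8, 0.1, -0.3]
finger_gap: 33.8
grip_force: 0.0
```

View pics/f.png

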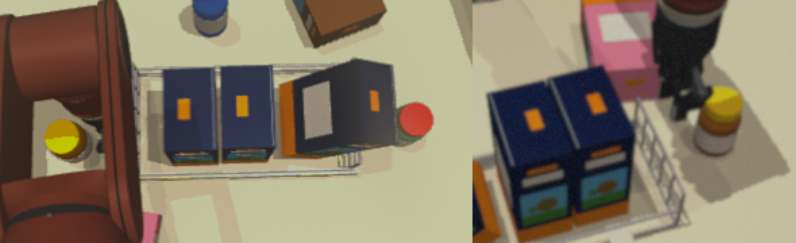

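Left carton stands upright beside the middle one. I'll retreat up and cross to the right side.

```bash
python3 -m handwheel '[0,0,0,0,1.5,0,-0.2, 0,0,0,0,2,0,-0.2, 0,0,0,0,1.5,2,-0.2, 0,0,0,0,0,3,-0.2, 0,0,0,0,0,3,-0.2, 0,0,0,0,0,3,-0.2]'
python3 -m handwheel '[0,0,0,0.16,-4.8,0,-0.2,0,0,0,0.16,-4.8,0,-0.2,0,0,0,0.16,-4.8,0,-0.2,0,0,0,0.16,-4.8,0,-0.2,0,0,0,0.16,-4.8,0,-0.2,0,0,0,0.16,-4.8,0,-0.2,0,0,0,0.16,-4.8,0,-0.2,0,0,0,0.16,-4.8,0,-0.2,0,0,0,0.16,-4.8,0,-0.2,0,0,0,0.16,-4.8,0,-0.2,0,0,0,0.16,-4.8,0,-0.2,0,0,0,0.16,-2,0,-0.2]'
```

```text
time_s: 6.9
position: [538.1, 214.6, 244.2]
tool_rot: [[-0.04, 0.999, -0.0], [0.999, 0.04, 0.0], [0.0, -0.0, -1.0]]
contact_force: [0.2, 0.3, -0.5]
finger_gap: 33.8
grip_force: 0.0
time_s: 8.4
position: [558.2, -336.5, 242.9]
tool_rot: [[-0.038, 0.999, -0.0], [0.999, 0.038, 0.0], [0.0, -0.0, -1.0]]
contact_force: [-0.3, 0.6, 0.3]
finger_gap: 34.0
grip_force: 0.0
```

```bash
python3 -m handwheel '[0,0,0,0,0,-2.5,-0.2, 0,0,0,0,0,-2.5,-0.2, 0,0,0,0,0,-2.5,-0.2, 0,0,0,0,0,-2,-0.2, 0,0,0,0,0,-1.8,-0.2, 0,0,0,0,0,0,-0.2, 0,0,0,-0.05,1.5,0,-0.2, 0,0,0,-0.05,1.5,0,-0.2, 0,0,0,-0.05,1.5,0,-0.2,0,0,0,-0.05,1.5,0,-0.2, 0,0,0,0,0.6,0,-0.2]'
python3 -m handwheel '[0,0,0,-0.05,0.4,0,-0.2, 0,0,0,0,0.4,0,-0.2, 0,0,0,0,0.4,0,-0.2, 0,0,0,0,0.4,0,-0.2,0,0,0,0,0.4,0,-0.2, 0,0,0,0,0,0,-0.2]'
```

```text
time_s: 9.78
position: [555.7, -267.8, 130.5]
tool_rot: [[-0.04, 0.999, 0.0], [0.999, 0.04, -0.0], [-0.0, 0.0, -1.0]]
contact_force: [-0.3, -0.1, -0.0]
finger_gap: 34.2
grip_force: 0.0
time_s: 10.52
position: [555.0, -248.7, 130.1]
tool_rot: [[-0.039, 0.999, -0.0], [0.999, 0.039, 0.0], [0.0, -0.0, -1.0]]
contact_force: [1.3, -0.1, -0.5]
finger_gap: 34.1
grip_force: 0.0
```

```bash
python3 -m handwheel '[0,0,0,-0.05,0.4,0,-0.2, 0,0,0,0,0.4,0,-0.2, 0,0,0,0,0.4,0,-0.2, 0,0,0,0,0.4,0,-0.2, 0,0,0,0,0,0,-0.2]'
python3 -m handwheel '[0,0,0,0,0.4,0.2,-0.2, 0,0,0,0,0.4,0.2,-0.2, 0,0,0,0,0.4,0.2,-0.2,0,0,0,0,0.4,0.2,-0.2, 0,0,0,0,0,0,-0.2]'
python3 - <<'E'
from h import *
im=np.hstack([vision.read_camera('top')[150:330,150:500],vision.read_camera('scene')[160:340,130:370]])
cv2.imwrite('pics/g.png',cv2.resize(im,None,fx=1.35,fy=1.35))
E
```

```text
time_s: 11.15
position: [554.7, -232.7, 130.3]
tool_rot: [[-0.039, 0.999, -0.0], [0.999, 0.039, 0.0], [0.0, -0.0, -1.0]]
contact_force: [-0.3, 0.0, -0.3]
finger_gap: 33.8
grip_force: 0.0
time_s: 11.78
position: [554.8, -216.9, 138.6]
tool_rot: [[-0.039, 0.999, 0.0], [0.999, 0.039, -0.0], [-0.0, 0.0, -1.0]]
contact_force: [-0.7, 0.5, 0.6]
finger_gap: 34.3
grip_force: 0.0
```

View pics/g.png

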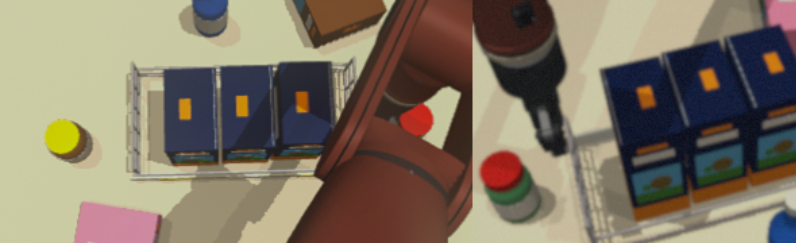

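All three stand upright. I'll retreat, then check the poses before handing in.

```bash
python3 -m handwheel '[0,0,0,0,-1.5,0,-0.2, 0,0,0,0,-2,0,-0.2, 0,0,0,0,-1.5,2,-0.2, 0,0,0,0,-2,3,-0.2, 0,0,0,0,-4,4,-0.2, 0,0,0,0,-4,4,-0.2, 0,0,0,0,-5,0,-0.2, 0,0,0,0,-5,0,-0.2, 0,0,0,-2,-5,0,-0.2, 0,0,0,-2,-4,0,-0.2, 0,0,0,0,0,0,-0.2, 0,0,0,0,0,0,-0.2]'
python3 - <<'E'
from h import *
im=vision.read_camera('top');cv2.imwrite('pics/top9.png',im)
c=np.clip(im[185:290,180:475].astype(float)*1.6,0,255).astype('uint8')
cv2.imwrite('pics/i.png',cv2.resize(c,None,fx=2.7,fy=2.7,interpolation=cv2.INTER_CUBIC))
E
```

```text
time_s: 13.38
position: [513.9, -558.0, 267.7]
tool_rot: [[-0.038, 0.999, -0.0], [0.999, 0.038, 0.001], [0.001, -0.0, -1.0]]
contact_force: [0.2, -0.3, 0.1]
finger_gap: 33.7
grip_force: 0.0
```

View pics/i.png

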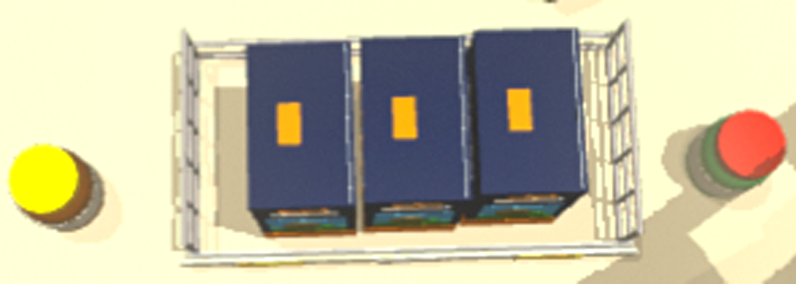

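The cartons are at crop centres (300,124), (414,118) and (528,111), and the jars haven't moved. A quick tilt check by rays:

Run:
```python
from h import *
im=cv2.imread('pics/top9.png')
c=np.clip(im[240:285,265:410].astype(float)*1.8,0,255).astype('uint8')
cv2.imwrite('pics/j.png',cv2.resize(c,None,fx=5.4,fy=5.4,interpolation=cv2.INTER_CUBIC))
# predicted base corner pixel (in j.png) below each observed front top corner, if upright
from cell import vision
k=vision.calibration('top');K=np.array([[k['fx'],0,k['cx']],[0,k['fy'],k['cy']],[0,0,1]])
for n,x,y in [('L',252,208),('L',353,206),('M',366,200),('M',468,200),('R',482,195),('R',587,190)]:
    p=ray('top',(x/2.7+180,y/2.7+185),180); q=p.copy(); q[2]=0
    u=cv2.projectPoints(q[None],k['rvec'],k['tvec'],K,np.array([k['k1'],0,0,0.]))[0].ravel()
    print(n,p.round(0),((u-[265,240])*5.4).round(0))
```

```text
L [480.  85. 180.] [ 80. 176.]
L [481.  14. 180.] [249. 173.]
M [485.   5. 180.] [271. 163.]
M [485. -67. 180.] [441. 163.]
R [489. -77. 180.] [464. 154.]
R [ 493. -151.  180.] [640. 146.]
```

View pics/j.png

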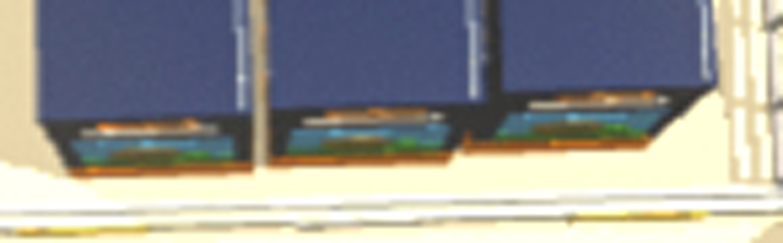

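All base corners match upright cartons, about 80 mm to either side of the bay's middle. Handing in.

```bash
python3 -c "
from cell import ctrl
print(ctrl.sign_off())"
```

```text
the job is handed in; nothing more can be done
None
```

I pushed both slumped cartons back up: in the final pictures they stand upright and square beside the middle carton, which with the jars looks unmoved; I didn't re-measure the bottle. The job was handed in at about 13.5 s, and sign-off gave no verdict.

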